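Point out the carton and its bin, then confirm

TASK

Show the packer, by pointing only, which carton goes into which bin: with the fingers pointing down, hold the fingertips two to four centimetres above the middle of the black lamp carton's top for two seconds, then likewise above the middle of the red bin's mouth for two seconds, and then confirm by pressing the green button on the grey console fully down and letting it come up again. Do not touch, move or lift any carton, bin or loose thing on the table, and carry the hand high over the white-and-green carton, the yellow carton and the blue bin so that it never seems to point at them.

Things in the scene. Friction and masses are not known exactly. Their poses are not given: they have to be found in the camera images.
- black_carton: the black lamp carton (upright black box with a pale bulb picture and a green foot), 62 x 62 x 108 mm high. Loose, light, stands upright on the table. Origin: centre of its underside, z up.
- black_carton_top (a point): middle of the black carton's top face, 108 mm above the table; z up
- green_carton: the white-and-green lamp carton, 62 x 62 x 108 mm high, not the one wanted. Loose, light, stands upright on the table. Origin: centre of its underside, z up.
- green_carton_top (a point): middle of its top face, 108 mm above the table
- yellow_carton: the yellow-and-white carton, 45 (x) x 120 (y) x 100 mm high, not the one wanted. Loose, light, stands upright on the table. Origin: centre of its underside, z up.
- yellow_carton_top (a point): middle of its top face, 100 mm above the table
- red_bin: the red open stacking bin, empty, loose, 154 (x) x 104 (y) x 71 mm high at the back (+x) end; the front (-x) wall is 33 mm high and the 3 mm sides slope up between. Origin: centre of its underside, z up.
- red_bin_mouth (a point): middle of the red bin's mouth, at the height of its highest rim, 71 mm above the table; z up
- blue_bin: the blue open stacking bin, same shape and size as the red one, not the one wanted
- blue_bin_mouth (a point): middle of the blue bin's mouth, 71 mm above the table
- console: grey confirm console, fixed to the table, 84 x 84 mm, its case 40 mm high, with a black top plate and the round green button on top. Origin: centre of its underside, z up.
- confirm_top (a point): centre of the green button's top face (it moves with the button); the button is 32 mm across and is pressed straight down
- confirm (a joint): travel of the spring-loaded green button: 0 out, 0.006 m fully down, where it needs 5 N and meets a hard stop; springs back when let go
- scissors: blue-handled scissors lying at the left, 80 x 182 x 9 mm, bystander
- screwdriver: orange screwdriver lying at the left front, 26 x 195 x 26 mm, bystander
- marker: red felt marker lying at the far left, 18 x 140 x 18 mm, bystander
- tape_roll: roll of brown packing tape lying flat at the left, 115 x 122 x 48 mm, bystander
- calculator: black pocket calculator lying at the right, 115 x 68 x 13 mm, bystander

How it is judged:
On the way, in this order (a step that is already met when the one before it is completed fails the run):
1. the tool points down at the black carton from just above the middle of its top and dwells (horizontal distance between the grasp point and black_carton_top below 0.025 m and z of the grasp point in the frame of black_carton_top between 0.015 and 0.075 m and angle between the grasp point's own z axis and vertical above 2.35 rad and value of joint confirm below 0.002 m), for 1.5 s.
2. the tool points down at the red bin from just above the middle of its mouth and dwells (horizontal distance between the grasp point and red_bin_mouth below 0.035 m and z of the grasp point in the frame of red_bin_mouth between 0.015 and 0.075 m and angle between the grasp point's own z axis and vertical above 2.35 rad and value of joint confirm below 0.002 m), for 1.5 s.
3. the green button is pressed down by the fingers (value of joint confirm above 0.0045 m and contact force between the fingers and console above 0.5 N), for 0.05 s.
At the end, for the whole second after the job is handed in: the green button is out again (within 1.5 mm), all cartons, bins and loose things are at rest, upright and within 10 mm of where they stood (value of joint confirm below 0.0015 m and distance of each of black_carton, green_carton, yellow_carton, red_bin, blue_bin, scissors, screwdriver, marker, tape_roll, calculator from where it was at the start of the episode below 0.01 m and angle between each of black_carton, green_carton, yellow_carton, red_bin, blue_bin's own z axis and vertical below 0.1 rad and linear speed of each of black_carton, green_carton, yellow_carton, red_bin, blue_bin below 0.02 m/s); the robot touches nothing.
It fails at once if the robot touches a carton, a bin or a loose thing (contact force between any of the arm, the fingers and black_carton above 0.3 N or contact force between any of the arm, the fingers and green_carton above 0.3 N or contact force between any of the arm, the fingers and yellow_carton above 0.3 N or contact force between any of the arm, the fingers and red_bin above 0.3 N or contact force between any of the arm, the fingers and blue_bin above 0.3 N or contact force between any of the arm, the fingers and scissors above 0.3 N or contact force between any of the arm, the fingers and screwdriver above 0.3 N or contact force between any of the arm, the fingers and marker above 0.3 N or contact force between any of the arm, the fingers and tape_roll above 0.3 N or contact force between any of the arm, the fingers and calculator above 0.3 N).
It fails at once if a carton, bin or loose thing is moved by more than 10 mm (distance of any of black_carton, green_carton, yellow_carton, red_bin, blue_bin, scissors, screwdriver, marker, tape_roll, calculator from where it was at the start of the episode above 0.01 m).
It fails at once if the tool comes low over the middle of a wrong carton or the blue bin (TCP within 25 mm sideways and less than 60 mm above its top), as if pointing at it ((horizontal distance between the grasp point and green_carton_top below 0.025 m and z of the grasp point in the frame of green_carton_top below 0.06 m) or (horizontal distance between the grasp point and yellow_carton_top below 0.025 m and z of the grasp point in the frame of yellow_carton_top below 0.06 m) or (horizontal distance between the grasp point and blue_bin_mouth below 0.025 m and z of the grasp point in the frame of blue_bin_mouth below 0.06 m)).
It also fails if it takes over 51 s, if anything falls off the work surface, if the arm or the gripper's body presses on something with over 40 N, if the wrist force passes 120 N, or if a joint passes its speed limit or range.

ROBOT

A 6-joint arm with a two-finger parallel gripper is mounted at the origin on a cart in front of the work surface, level with it; the furniture and walls round the work are solid. World frame = base frame: x ahead of the robot, y to its left, z up, the work surface at z = 0. Lengths are in m, angles in rad, forces in N, time in s.
With the tool pointing down it reaches from about 0.35 to 0.85 m from the base axis. Payload 8.1 kg.
Tool frame: the origin (TCP) lies between the finger pads, 19 mm behind the fingertips; this is the grasp point; z points along the fingers, y is the line along which they close (so a half turn about z gives the same grasp; the last joint's range is limited). The gripper opens to 93 mm and grips with 3 to 60 N. Pads are 15 mm wide; open, the fingers measure 128 mm over their backs; the gripper's body (75 mm by 188 mm) begins 65 mm behind the grasp point.
Start: joints at [1.051, 0.13, 1.488, -0, 1.523, -0.085], TCP at [0.253, 0.544, 0.237] pointing down, gripper open.
Joint ranges: [-2.96, 2.96], [-0.89, 2.26], [0.02, 2.5], [-1.34, 4.48], [0, 2.73], [-2.66, 2.66]. Speed limits (rad/s): [2.39, 2.39, 2.79, 3.14, 3.14, 3.14].

INTERFACE

Orientations are given as a rotation vector (axis times angle).
In Python, from plant import robot gives the robot as it stands.
- The arm moves only by the tool apply_moves, never from a script. Its argument "series" is a list of rows, each a list of 2 entries, a list of its own where there are three numbers: the shift along the tool's x, y, z in mm, then the turn, a rotation vector about the tool's x, y, z in rad. A call has 1 to 12 rows; each row shifts and turns the commanded pose from where the row before left it, along the tool's axes as they then stand; what a row does not reach is not made up. A row lasts 1/12 s, in which the tool goes at most 41.7 mm and 7.16 degrees, less where a joint would pass 70% of its speed; a pose out of reach is approached as far as the arm can. A call is refused whole if a number of a shift passes 41.7 or a number of a turn 0.125, either way. A call with a gripper value outside its range is refused whole. "claw" is the opening, from 0 (shut) to 1 (fully open), set as the call begins (left out, the last holds). The fingers move at their own pace and stop on an object; "newtons" is the grip in N (left out, the last holds). Time passes only in rows, so rows that do not move let the fingers close. It gives the time, the measured TCP pose, the force, the opening and the grip force at its end, in the units of the state.
- robot.read_state(): the state, without advancing time (a new reading comes with each control period).
- robot.read_camera(name): name is "scene" or "top" or "wrist"; returns (picture, depth): 384x512x3 uint8, blue, green, red; 384x512 float32, m along the optical axis (not along the pixel's ray), 0 where there is no reading.
- robot.calibration(name): a dict with "fx", "fy", "cx", "cy" (pixels), "extrinsics" (4x4, takes a point from world to camera coordinates). Camera axes: x right, y down, z forward; pixel columns grow to the right and rows downward; lengths in m; the calibration is good to about 2 mm. A picture is of the moment at which its call begins: read the wrist's pose just before it. calibration takes no time and is no camera call; for the wrist camera it gives the pose at the moment of the call.
- robot.close_job(): hands the job in; it is judged then, once.
The state is a dict: "t": time; "q": joint angles; "dq": joint speeds; "joint_torque": joint torques, N m; "tool_pos": TCP position; "orientation": TCP orientation; "force": force on the tool from outside, world axes, zero at the start; "wrist_torque": the same for the moment, N m; "opening": finger opening in m; "gripper_force": force on a finger pad.
Only numpy, scipy, OpenCV 4.12 (cv2) and the standard library are available. Lean on these libraries where they do the work, as an engineer would, in place of code of your own. Each camera call takes 0.05 s, during which the arm holds its last target. There are 200 camera calls.

## Working session

There is one attempt and no reset: what is moved stays moved. The work goes in short steps, Python scripts to look and compute and a tool call to move; the robot and the scene stay as the last step left them, time stands still between calls to the robot, and variables do not carry over. Pictures are saved under pics/ and viewed, at most 10 in all, crops included, and the job is handed in when it is done.

Besides the shell and the picture viewer there is one more tool, called after ">>>" in YAML: its name, and indented under it one key for each argument. apply_moves: Moves the arm, as the interface text tells. Its arguments: {"type":"object","properties":{"series":{"type":"array"},"claw":{"type":"number"},"newtons":{"type":"number"}},"required":["series"]}

```bash
mkdir -p pics; python3 - <<'E'
from plant import robot
import cv2,numpy as np
for n in("top","scene"):
    im,d=robot.read_camera(n); c=robot.calibration(n)
    cv2.imwrite(f"pics/{n}0.png",im); np.savez(f"{n}0.npz",im=im,d=d,K=[c[k] for k in("fx","fy","cx","cy")],E=c["extrinsics"])
    print(n,[c[k] for k in("fx","fy","cx","cy")],np.round(c["extrinsics"],3).tolist())
s=robot.read_state();print(s["t"],s["tool_pos"],s["orientation"],s["force"])
E
```

```text
top [357.80121465264347, 357.80121465264347, 248.9292065683024, 191.51183962519391] [[-0.104, -0.995, 0.002, 0.071], [-0.972, 0.101, -0.213, 0.519], [0.212, -0.024, -0.977, 1.084], [0.0, 0.0, 0.0, 1.0]]
scene [431.2034049904473, 431.2034049904473, 248.69044953892316, 194.40245584036305] [[-0.702, -0.712, 0.003, 0.388], [-0.289, 0.281, -0.915, 0.22], [0.651, -0.643, -0.403, 1.402], [0.0, 0.0, 0.0, 1.0]]
0.1 [0.25250072 0.54376985 0.23651725] [-6.77507571e-01 -3.06720080e+00  2.39898501e-03] [-0.09989684 -0.71189877 -0.05827642]
```

View pics/top0.png

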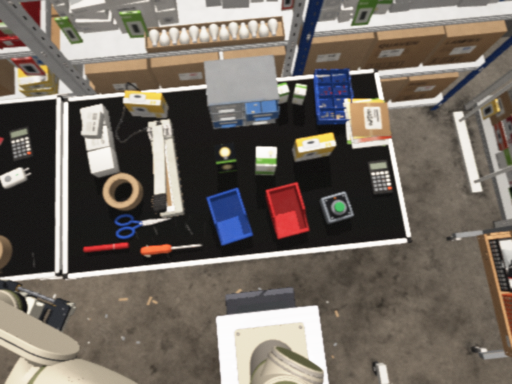

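View pics/scene0.png

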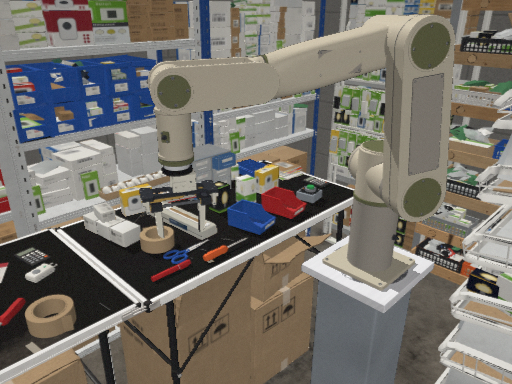

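The top view shows the black carton near (227,158), green (266,158), yellow (314,147), blue bin (229,216), red bin (288,210) and console (337,207). The scene view shows the arm at the left, clear of them. Next I measure them from the top depth.

```bash
python3 - <<'E'
import cv2,numpy as np
f=np.load("top0.npz");im,d,K,E=f["im"],f["d"],f["K"],f["E"]
v,u=np.mgrid[:384,:512]
P=np.stack([(u-K[2])/K[0]*d,(v-K[3])/K[1]*d,d],-1)
W=(P-E[:3,3])@E[:3,:3]
np.save("W.npy",W)
# tops by height inside pixel windows
R=lambda a:np.round(a,3).tolist()
def rep(n,x0,x1,y0,y1,lo,hi,m=None):
    w=W[y0:y1,x0:x1].reshape(-1,3); k=(w[:,2]>lo)&(w[:,2]<hi)&(d[y0:y1,x0:x1].ravel()>0)
    if m is not None:k&=m[y0:y1,x0:x1].ravel()
    p=w[k];r=cv2.minAreaRect(p[:,:2].astype(np.float32))
    print(n,len(p),"min",R(np.percentile(p,1,0)),"max",R(np.percentile(p,99,0)),"rect",R(r[0]),R(r[1]),round(r[2],1))
h=cv2.cvtColor(im,cv2.COLOR_BGR2HSV);H,S,V=cv2.split(h)
rep("black",205,248,130,190,.095,.13)
rep("green",248,284,130,185,.095,.13)
rep("yellow",286,342,125,165,.085,.115)
red=((H<8)|(H>172))&(S>120)&(V>60); blue=(H>100)&(H<125)&(S>120)&(V>40)
rep("red all",255,318,175,245,-.01,.1,red); rep("red rim",255,318,175,245,.055,.08,red)
rep("blue",200,256,180,250,-.01,.1,blue)
g=(H>45)&(H<85)&(S>100)&(V>60)
rep("button",318,360,185,225,.03,.08,g); rep("console",315,360,185,228,.03,.08)
w=W[100:260,100:400][(d[100:260,100:400]>0)];print("max z",R(np.percentile(w[:,2],[1,50,99,100])))
cv2.imwrite("pics/c.png",cv2.resize(im[100:260,190:390],None,fx=4,fy=3.75,interpolation=2)[:600])
E
```

```text
black 399 min [0.611, 0.052, 0.099] max [0.673, 0.113, 0.114] rect [0.642, 0.082] [0.063, 0.062] 2.3
green 400 min [0.586, -0.075, 0.101] max [0.65, -0.013, 0.114] rect [0.618, -0.045] [0.059, 0.062] 83.8
yellow 581 min [0.624, -0.264, 0.086] max [0.676, -0.146, 0.105] rect [0.65, -0.206] [0.047, 0.121] 5.7
red all 1814 min [0.373, -0.163, -0.002] max [0.544, -0.039, 0.073] rect [0.462, -0.103] [0.173, 0.123] 8.7
red rim 212 min [0.425, -0.148, 0.056] max [0.533, -0.036, 0.075] rect [0.478, -0.092] [0.103, 0.104] 9.8
blue 1820 min [0.372, 0.025, -0.002] max [0.546, 0.15, 0.073] rect [0.461, 0.089] [0.175, 0.116] 11.5
button 72 min [0.43, -0.271, 0.057] max [0.459, -0.245, 0.068] rect [0.445, -0.258] [0.026, 0.029] 87.4
console 686 min [0.405, -0.301, 0.032] max [0.492, -0.213, 0.067] rect [0.449, -0.257] [0.084, 0.086] 10.4
max z [-0.858, 0.003, 0.179, 0.216]
```

View pics/c.png

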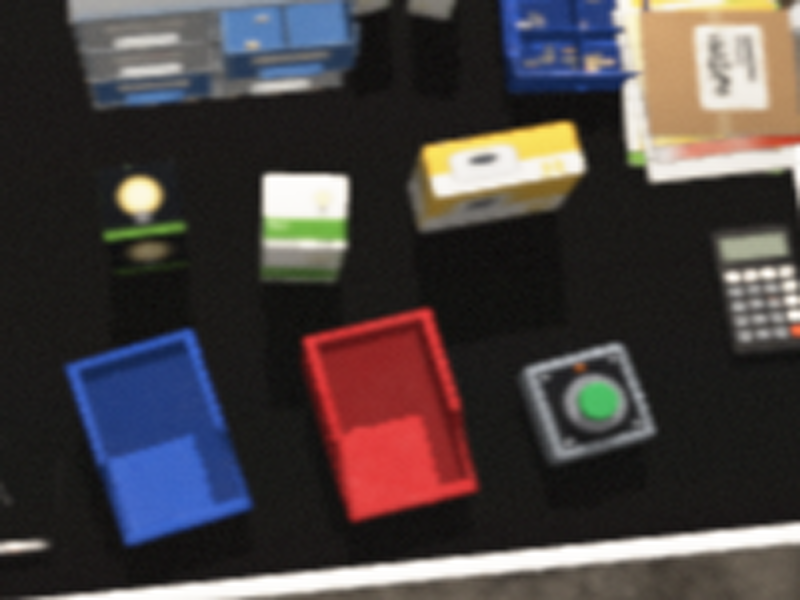

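The crop confirms this: bins and console are turned about 8–10°, and the button sits near the console's middle. Next I convert the goals into tool-axis shifts.

```bash
cat > h.py <<'E'
from plant import robot
import numpy as np
from scipy.spatial.transform import Rotation as R
def go(*goals):
    s=robot.read_state();r=R.from_rotvec(s["orientation"]);p=np.array(s["tool_pos"])
    print(s["t"],p.round(4),np.array(s["force"]).round(2),s["opening"],"tilt",r.as_matrix()[:,2].round(3),"y",r.as_matrix()[:,1].round(3))
    for g in goals: print(g,(r.inv().apply(np.array(g)-p)*1000).round(1)); p=np.array(g)
E
python3 - <<'E'
from h import *
go([.642,.082,.25],[.642,.082,.157],[.642,.082,.24],[.46,-.102,.24],[.46,-.102,.12],[.46,-.102,.18],[.446,-.258,.18],[.446,-.258,.1])
W=np.load("W.npy");x,y,z=np.moveaxis(W,-1,0)
for n,m in(("near black",(abs(x-.642)<.12)&(abs(y-.082)<.13)),("path",(x>.2)&(x<.7)&(y>.05)&(y<.6)),("console",(abs(x-.446)<.1)&(abs(y+.258)<.14))):
    k=m&(z>-.02)&(z<.5); print(n,np.percentile(z[k],[99,99.9,100]).round(3))
E
```

```text
0.1 [0.2525 0.5438 0.2365] [-0.1  -0.71 -0.06] 0.09292219957682335 tilt [-0.001 -0.001 -1.   ] y [ 0.421  0.907 -0.002]
[0.642, 0.082, 0.25] [-547.8 -254.8  -13.1]
[0.642, 0.082, 0.157] [-0.   0.1 93. ]
[0.642, 0.082, 0.24] [  0.   -0.1 -83. ]
[0.46, -0.102, 0.24] [  87.6 -243.5    0.4]
[0.46, -0.102, 0.12] [ -0.    0.2 120. ]
[0.46, -0.102, 0.18] [  0.   -0.1 -60. ]
[0.446, -0.258, 0.18] [ -53.  -147.4    0.2]
[0.446, -0.258, 0.1] [-0.   0.1 80. ]
near black [0.163 0.178 0.179]
path [0.428 0.461 0.471]
console [0.07  0.074 0.075]
```

>>> apply_moves:
  series:
    - [[-8,-4,-4],[0,0,0]]
    - [[-16,-7,-4],[0,0,0]]
    - [[-24,-11,-4],[0,0,0]]
    - [[-24,-11,-3],[0,0,0]]
    - [[-24,-11,0],[0,0,0]]
    - [[-24,-11,0],[0,0,0]]
    - [[-24,-11,0],[0,0,0]]
    - [[-24,-11,0],[0,0,0]]
    - [[-24,-11,0],[0,0,0]]
    - [[-24,-11,0],[0,0,0]]
    - [[-24,-11,0],[0,0,0]]
    - [[-24,-11,0],[0,0,0]]
  claw: 0

```text
t: 1.1
tool_pos: [0.442, 0.3215, 0.2526]
orientation: [0.678, 3.067, -0.0]
force: [0.5, 0.2, 0.3]
opening: 0.0174
gripper_force: 0.0
```

>>> apply_moves:
  series:
    - [[-24,-11,0],[0,0,0]]
    - [[-24,-11,0],[0,0,0]]
    - [[-24,-11,0],[0,0,0]]
    - [[-24,-11,0],[0,0,0]]
    - [[-24,-11,0],[0,0,0]]
    - [[-24,-11,0],[0,0,0]]
    - [[-24,-11,0],[0,0,0]]
    - [[-24,-11,0],[0,0,0]]
    - [[-24,-11,0],[0,0,0]]
    - [[-16,-10,0],[0,0,0]]
    - [[-8,-6,0],[0,0,0]]
    - [[0,0,0],[0,0,0]]

```text
t: 2.1
tool_pos: [0.6109, 0.1155, 0.2522]
orientation: [-0.681, -3.066, 0.001]
force: [0.3, 0.3, -0.2]
opening: 0.0008
gripper_force: 0.0
```

```bash
python3 - <<'E'
from h import *
import cv2
go([.642,.082,.25],[.642,.082,.157])
im,d=robot.read_camera("wrist");cv2.imwrite("pics/w1.png",im)
c=robot.calibration("wrist");E=np.array(c["extrinsics"])
q=E[:3,:3]@[.642,.082,.108]+E[:3,3];print("expected px",c["cx"]+c["fx"]*q[0]/q[2],c["cy"]+c["fy"]*q[1]/q[2])
v,u=np.mgrid[:384,:512];P=np.stack([(u-c["cx"])/c["fx"]*d,(v-c["cy"])/c["fy"]*d,d],-1);W=(P-E[:3,3])@E[:3,:3]
k=(d>0)&(abs(W[...,2]-.108)<.008)&(abs(W[...,0]-.642)<.06)&(abs(W[...,1]-.082)<.06)
print(k.sum(),cv2.minAreaRect(W[k][:,:2].astype(np.float32)))
E
```

```text
2.1 [0.6109 0.1155 0.2522] [ 0.31  0.3  -0.23] 0.0008317997010937557 tilt [-0.    -0.001 -1.   ] y [ 0.424  0.906 -0.001]
[0.642, 0.082, 0.25] [-42.4 -17.2   2.2]
[0.642, 0.082, 0.157] [-0.   0.1 93. ]
expected px 236.3538117101288 225.26395257064647
1493 ((0.629646360874176, 0.08263929188251495), (0.03888560086488724, 0.06185991317033768), 2.06192946434021)
```

View pics/w1.png

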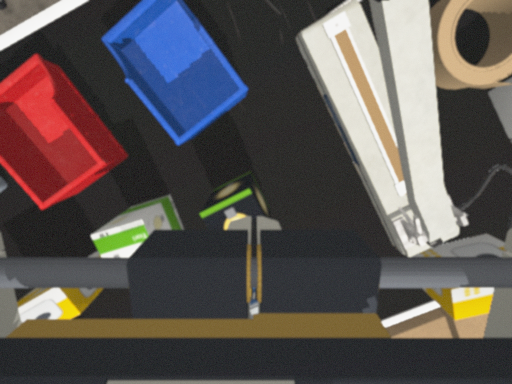

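The wrist view shows the carton near (235,205), partly hidden by the fingers. Its side edges agree with y = 0.082. I'll finish the approach and come down.

>>> apply_moves:
  series:
    - [[-14,-6,0],[0,0,0]]
    - [[-14,-6,0],[0,0,0]]
    - [[-14,-5,0],[0,0,0]]
    - [[0,0,5],[0,0,0]]
    - [[0,0,12],[0,0,0]]
    - [[0,0,15],[0,0,0]]
    - [[0,0,15],[0,0,0]]
    - [[0,0,15],[0,0,0]]
    - [[0,0,13],[0,0,0]]
    - [[0,0,10],[0,0,0]]
    - [[0,0,7],[0,0,0]]
    - [[0,0,3],[0,0,0]]

```text
t: 3.15
tool_pos: [0.6404, 0.0851, 0.1558]
orientation: [-0.676, -3.066, 0.001]
force: [0.2, -0.4, 0.7]
opening: 0.0007
gripper_force: 0.0
```

>>> apply_moves:
  series:
    - [[0,0,0],[0,0,0]]
    - [[0,0,0],[0,0,0]]
    - [[0,0,0],[0,0,0]]
    - [[0,0,0],[0,0,0]]
    - [[0,0,0],[0,0,0]]
    - [[0,0,0],[0,0,0]]
    - [[0,0,0],[0,0,0]]
    - [[0,0,0],[0,0,0]]
    - [[0,0,0],[0,0,0]]
    - [[0,0,0],[0,0,0]]
    - [[0,0,0],[0,0,0]]
    - [[0,0,0],[0,0,0]]

```text
t: 4.15
tool_pos: [0.6413, 0.0847, 0.1574]
orientation: [-0.678, -3.068, 0.0]
force: [0.2, -0.6, -0.8]
opening: 0.0008
gripper_force: 0.0
```

```bash
python3 - <<'E'
from h import *
import cv2
go([.642,.082,.157])
im,d=robot.read_camera("top");cv2.imwrite("pics/t1.png",cv2.resize(im[60:260,180:380],(600,600),interpolation=2))
E
```

```text
4.15 [0.6413 0.0847 0.1574] [ 0.18 -0.63 -0.85] 0.0007799120257531849 tilt [-0. -0. -1.] y [ 0.421  0.907 -0.   ]
[0.642, 0.082, 0.157] [-1.8 -2.2  0.4]
```

View pics/t1.png

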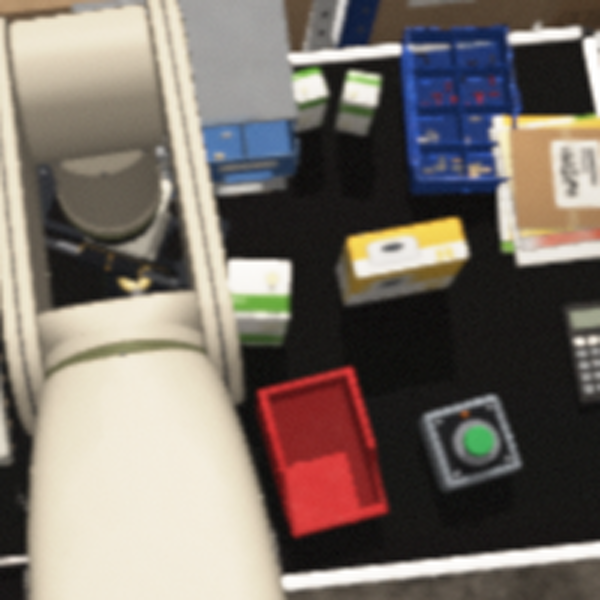

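The hand is over the black carton near (130,280) in the crop, and nothing has been disturbed. I'll hold longer, then rise and cross to the red bin.

>>> apply_moves:
  series:
    - [[0,0,0],[0,0,0]]
    - [[0,0,0],[0,0,0]]
    - [[0,0,0],[0,0,0]]
    - [[0,0,0],[0,0,0]]
    - [[0,0,0],[0,0,0]]
    - [[0,0,0],[0,0,0]]
    - [[0,0,0],[0,0,0]]
    - [[0,0,0],[0,0,0]]
    - [[0,0,0],[0,0,0]]
    - [[0,0,0],[0,0,0]]
    - [[0,0,0],[0,0,0]]
    - [[0,0,0],[0,0,0]]

```text
t: 5.2
tool_pos: [0.6413, 0.0847, 0.1574]
orientation: [-0.678, -3.068, 0.0]
force: [-0.3, 0.1, 1.2]
opening: 0.0003
gripper_force: 0.0
```

>>> apply_moves:
  series:
    - [[0,0,0],[0,0,0]]
    - [[0,0,0],[0,0,0]]
    - [[0,0,0],[0,0,0]]
    - [[0,0,-8],[0,0,0]]
    - [[0,0,-14],[0,0,0]]
    - [[0,0,-15],[0,0,0]]
    - [[0,0,-15],[0,0,0]]
    - [[0,0,-15],[0,0,0]]
    - [[0,0,-13],[0,0,0]]
    - [[0,0,-10],[0,0,0]]
    - [[3,-8,-5],[0,0,0]]
    - [[6,-16,0],[0,0,0]]

```text
t: 6.2
tool_pos: [0.6239, 0.0673, 0.2544]
orientation: [0.675, 3.065, 0.002]
force: [1.4, 0.3, 0.2]
opening: 0.0006
gripper_force: 0.0
```

>>> apply_moves:
  series:
    - [[8,-22,0],[0,0,0]]
    - [[8,-22,0],[0,0,0]]
    - [[8,-22,0],[0,0,0]]
    - [[8,-22,0],[0,0,0]]
    - [[8,-22,0],[0,0,0]]
    - [[8,-22,0],[0,0,0]]
    - [[8,-22,0],[0,0,0]]
    - [[8,-22,0],[0,0,0]]
    - [[8,-22,0],[0,0,0]]
    - [[6,-16,0],[0,0,0]]
    - [[0,0,0],[0,0,0]]
    - [[0,0,0],[0,0,0]]

```text
t: 7.2
tool_pos: [0.4616, -0.095, 0.2524]
orientation: [0.68, 3.067, 0.0]
force: [-0.6, -0.7, 0.4]
opening: 0.0003
gripper_force: 0.0
```

```bash
python3 - <<'E'
from h import *
go([.46,-.102,.24],[.46,-.102,.12],[.46,-.102,.17],[.446,-.258,.17])
E
```

```text
7.2 [ 0.4616 -0.095   0.2524] [-0.6  -0.71  0.42] 0.0002599769614743014 tilt [ 0.  0. -1.] y [0.423 0.906 0.   ]
[0.46, -0.102, 0.24] [-1.5 -7.  12.4]
[0.46, -0.102, 0.12] [  0.  -0. 120.]
[0.46, -0.102, 0.17] [ -0.   0. -50.]
[0.446, -0.258, 0.17] [ -53.3 -147.3   -0. ]
```

>>> apply_moves:
  series:
    - [[-1,-6,6],[0,0,0]]
    - [[0,0,14],[0,0,0]]
    - [[0,0,16],[0,0,0]]
    - [[0,0,16],[0,0,0]]
    - [[0,0,16],[0,0,0]]
    - [[0,0,16],[0,0,0]]
    - [[0,0,16],[0,0,0]]
    - [[0,0,14],[0,0,0]]
    - [[0,0,10],[0,0,0]]
    - [[0,0,8],[0,0,0]]
    - [[0,0,0],[0,0,0]]
    - [[0,0,0],[0,0,0]]

```text
t: 8.2
tool_pos: [0.4605, -0.1002, 0.1203]
orientation: [-0.677, -3.067, -0.0]
force: [-0.2, -0.4, 1.1]
opening: 0.0004
gripper_force: 0.0
```

>>> apply_moves:
  series:
    - [[0,0,0],[0,0,0]]
    - [[0,0,0],[0,0,0]]
    - [[0,0,0],[0,0,0]]
    - [[0,0,0],[0,0,0]]
    - [[0,0,0],[0,0,0]]
    - [[0,0,0],[0,0,0]]
    - [[0,0,0],[0,0,0]]
    - [[0,0,0],[0,0,0]]
    - [[0,0,0],[0,0,0]]
    - [[0,0,0],[0,0,0]]
    - [[0,0,0],[0,0,0]]
    - [[0,0,0],[0,0,0]]

```text
t: 9.2
tool_pos: [0.4605, -0.1003, 0.1204]
orientation: [-0.678, -3.068, 0.0]
force: [0.7, 0.7, -0.0]
opening: 0.0005
gripper_force: 0.0
```

>>> apply_moves:
  series:
    - [[0,0,0],[0,0,0]]
    - [[0,0,0],[0,0,0]]
    - [[0,0,0],[0,0,0]]
    - [[0,0,0],[0,0,0]]
    - [[0,0,0],[0,0,0]]
    - [[0,0,0],[0,0,0]]
    - [[0,0,0],[0,0,0]]
    - [[0,0,0],[0,0,0]]
    - [[0,0,0],[0,0,0]]
    - [[0,0,0],[0,0,0]]
    - [[0,0,0],[0,0,0]]
    - [[0,0,0],[0,0,0]]

```text
t: 10.2
tool_pos: [0.4606, -0.1003, 0.1204]
orientation: [0.678, 3.068, -0.0]
force: [-0.9, -1.3, 0.4]
opening: 0.0004
gripper_force: 0.0
```

>>> apply_moves:
  series:
    - [[0,0,0],[0,0,0]]
    - [[0,0,-8],[0,0,0]]
    - [[0,0,-14],[0,0,0]]
    - [[0,0,-14],[0,0,0]]
    - [[0,0,-14],[0,0,0]]
    - [[-5,-13,0],[0,0,0]]
    - [[-8,-23,0],[0,0,0]]
    - [[-10,-28,0],[0,0,0]]
    - [[-10,-28,0],[0,0,0]]
    - [[-10,-28,0],[0,0,0]]
    - [[-6,-18,0],[0,0,0]]
    - [[-4,-9,0],[0,0,0]]

```text
t: 11.2
tool_pos: [0.4463, -0.2583, 0.1711]
orientation: [0.681, 3.067, -0.001]
force: [0.0, 1.3, 0.5]
opening: 0.0005
gripper_force: 0.0
```

>>> apply_moves:
  series:
    - [[0,0,0],[0,0,0]]
    - [[0,0,0],[0,0,0]]
    - [[0,0,0],[0,0,0]]

```text
t: 11.45
tool_pos: [0.4469, -0.2549, 0.1705]
orientation: [-0.677, -3.068, -0.001]
force: [-0.3, 0.4, -0.2]
opening: 0.0006
gripper_force: 0.0
```

```bash
python3 - <<'E'
from h import *
import cv2
go([.446,-.258,.17],[.446,-.258,.09])
im,d=robot.read_camera("wrist");cv2.imwrite("pics/w2.png",im)
c=robot.calibration("wrist");E=np.array(c["extrinsics"])
v,u=np.mgrid[:384,:512];P=np.stack([(u-c["cx"])/c["fx"]*d,(v-c["cy"])/c["fy"]*d,d],-1);W=(P-E[:3,3])@E[:3,:3]
H,S,V=cv2.split(cv2.cvtColor(im,cv2.COLOR_BGR2HSV))
g=(H>45)&(H<85)&(S>100)&(V>60)&(d>0)&(np.hypot(W[...,0]-.446,W[...,1]+.258)<.03)
p=W[g];print(len(p),p.min(0).round(3),p.max(0).round(3),np.median(p[:,2]),cv2.minEnclosingCircle(p[:,:2].astype(np.float32)))
E
```

```text
11.45 [ 0.4469 -0.2549  0.1705] [-0.26  0.39 -0.21] 0.0006052062934485771 tilt [-0.     0.001 -1.   ] y [0.421 0.907 0.001]
[0.446, -0.258, 0.17] [-0.5 -3.2  0.5]
[0.446, -0.258, 0.09] [-0. -0. 80.]
818 [ 0.428 -0.274  0.058] [ 0.458 -0.244  0.066] 0.06385411669552206 ((0.44362568855285645, -0.25893282890319824), 0.015391006134450436)
```

View pics/w2.png

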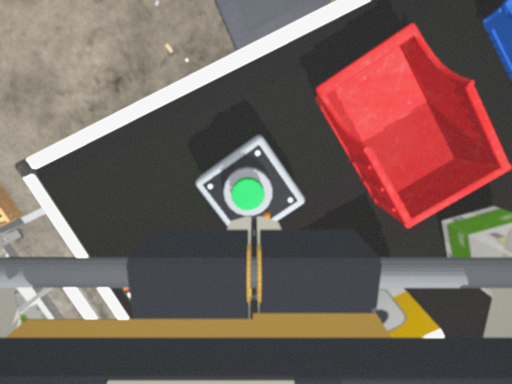

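The wrist view shows the button at (247,195). It measures (0.444, -0.259) with its top at about 0.063, so contact comes at TCP z of about 0.082.

>>> apply_moves:
  series:
    - [[1,-4,4],[0,0,0]]
    - [[0,0,10],[0,0,0]]
    - [[0,0,12],[0,0,0]]
    - [[0,0,12],[0,0,0]]
    - [[0,0,12],[0,0,0]]
    - [[0,0,12],[0,0,0]]
    - [[0,0,10],[0,0,0]]
    - [[0,0,7],[0,0,0]]
    - [[0,0,4],[0,0,0]]
    - [[0,0,1],[0,0,0]]
    - [[0,0,0],[0,0,0]]
    - [[0,0,0],[0,0,0]]

```text
t: 12.5
tool_pos: [0.4445, -0.2595, 0.087]
orientation: [0.677, 3.067, -0.001]
force: [0.0, 0.5, 0.3]
opening: 0.0007
gripper_force: 0.0
```

>>> apply_moves:
  series:
    - [[0,0,1],[0,0,0]]
    - [[0,0,1],[0,0,0]]
    - [[0,0,1],[0,0,0]]
    - [[0,0,1],[0,0,0]]
    - [[0,0,1],[0,0,0]]
    - [[0,0,1],[0,0,0]]
    - [[0,0,0],[0,0,0]]
    - [[0,0,0],[0,0,0]]

```text
t: 13.17
tool_pos: [0.4443, -0.2593, 0.0806]
orientation: [0.678, 3.067, -0.0]
force: [-0.3, -0.5, 2.5]
opening: 0.0004
gripper_force: 1.2
```

>>> apply_moves:
  series:
    - [[0,0,1],[0,0,0]]
    - [[0,0,1],[0,0,0]]
    - [[0,0,1],[0,0,0]]
    - [[0,0,0],[0,0,0]]
    - [[0,0,0],[0,0,0]]

```text
t: 13.58
tool_pos: [0.4443, -0.2593, 0.0776]
orientation: [0.678, 3.067, -0.0]
force: [0.7, 0.4, 3.8]
opening: 0.0008
gripper_force: 2.1
```

>>> apply_moves:
  series:
    - [[0,0,1],[0,0,0]]
    - [[0,0,1],[0,0,0]]
    - [[0,0,0],[0,0,0]]
    - [[0,0,0],[0,0,0]]

```text
t: 13.92
tool_pos: [0.4444, -0.2594, 0.0765]
orientation: [0.677, 3.067, -0.0]
force: [-3.9, 2.8, 13.4]
opening: 0.0003
gripper_force: 6.5
```

It has met the hard stop at 13 N, after about 6 mm of travel. Now I release and rise.

>>> apply_moves:
  series:
    - [[0,0,0],[0,0,0]]
    - [[0,0,-3],[0,0,0]]
    - [[0,0,-5],[0,0,0]]
    - [[0,0,-8],[0,0,0]]
    - [[0,0,-12],[0,0,0]]
    - [[0,0,-14],[0,0,0]]
    - [[0,0,-14],[0,0,0]]
    - [[0,0,-14],[0,0,0]]
    - [[0,0,-10],[0,0,0]]
    - [[0,0,-6],[0,0,0]]
    - [[0,0,0],[0,0,0]]
    - [[0,0,0],[0,0,0]]

```text
t: 14.92
tool_pos: [0.4441, -0.2592, 0.1615]
orientation: [0.678, 3.067, -0.0]
force: [-0.1, 0.1, 0.4]
opening: 0.0005
gripper_force: 0.0
```

```bash
python3 - <<'E'
from h import *
import cv2
go()
im,d=robot.read_camera("wrist")
c=robot.calibration("wrist");E=np.array(c["extrinsics"])
v,u=np.mgrid[:384,:512];P=np.stack([(u-c["cx"])/c["fx"]*d,(v-c["cy"])/c["fy"]*d,d],-1);W=(P-E[:3,3])@E[:3,:3]
H,S,V=cv2.split(cv2.cvtColor(im,cv2.COLOR_BGR2HSV))
g=(H>45)&(H<85)&(S>100)&(V>60)&(d>0)&(np.hypot(W[...,0]-.4445,W[...,1]+.2585)<.03)
print(g.sum(),np.median(W[g][:,2]))
E
```

```text
14.9167 [ 0.4441 -0.2592  0.1615] [-0.15  0.14  0.39] 0.0005145960481034481 tilt [ 0. -0. -1.] y [ 0.421  0.907 -0.   ]
891 0.06318027596553599
```

The button is back out (top at 0.063 again), so I'm handing the job in.

```bash
python3 -c "
from plant import robot
print(robot.close_job())"
```

```text
the job is handed in; nothing more can be done
None
```

The job is handed in with no verdict shown: I held over the black carton and then the red bin for over 2 s each, pressed the green button to its stop and saw it come back up, with no sign of touching anything else.

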